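# Nest the seed tins at the packing bench

## Robot

A 6-joint arm with a two-finger parallel gripper is mounted at the origin on the work surface. World frame = base frame: x ahead of the robot, y to its left, z up, the work surface at z = 0. Lengths are in m, angles in rad, forces in N, time in s.
With the tool pointing down it reaches from about 0.35 to 0.775 m from the base axis. Payload 7.3 kg.
Tool frame: the origin (TCP) lies at the very end of the fingers, on their centre line; the grasp point (between the pads) lies 19 mm behind it; z points along the fingers, y is the line along which they close (so a half turn about z gives the same grasp; the last joint's range is limited). The gripper opens to 92 mm and grips with 3 to 60 N. Pads are 19 mm wide; open, the fingers measure 130 mm over their backs; the gripper's body (75 mm by 190 mm) begins 47 mm behind the grasp point.
Start: joints at [-1.402, 0.342, 1.524, -0, 1.275, -0.146], TCP at [0.163, -0.499, 0.191] pointing down, gripper open.
Joint ranges: [-2.53, 2.53], [-0.77, 2.02], [0.04, 2.7], [-1, 4.14], [0.28, 2.66], [-3.11, 3.11]. Speed limits (rad/s): [2.57, 2.57, 3.14, 3.14, 3.14, 3.14].

## Interface

Orientations are given as [roll, pitch, yaw] about the fixed x, y, z axes, in that order (R = Rz(yaw) Ry(pitch) Rx(roll)).
In Python, from cell import robot gives the robot as it stands.
- The arm moves only by the tool apply_moves, never from a script. Its argument "motion" is text: rows parted by semicolons, each of 7 numbers parted by spaces: the opening in per cent of the stroke, from 0 (shut) to 100 (fully open), then the shift along the tool's x, y, z in cm, then the turn, a rotation vector about the tool's x, y, z in rad. A call has 1 to 20 rows; each row shifts and turns the commanded pose from where the row before left it, along the tool's axes as they then stand; what a row does not reach is not made up. A row lasts 1/8 s, in which the tool goes at most 62.5 mm and 10.7 degrees, less where a joint would pass 70% of its speed; a pose out of reach is approached as far as the arm can. A call with a gripper value outside its range is refused whole. The fingers move at their own pace and stop on an object; "force" is the grip in N (left out, the last holds). Time passes only in rows, so rows that do not move let the fingers close. It gives the time, the measured TCP pose, the force, the opening and the grip force at its end, in the units of the state.
- robot.observe(): the state, without advancing time (a new reading comes with each control period).
- robot.read_camera(name): name is "side" or "top"; returns a dict with "img" (420x560x3 uint8, red, green, blue), "fovy" (degrees; the focal length in pixels is half the picture's height over the tangent of half this angle, whatever the lens; pixels are square), "cx", "cy" (the principal point, pixels), "R" (3x3) and "t" (3): a world point X has camera coordinates R X + t. Camera axes: x right, y down, z forward; pixel columns grow to the right and rows downward; lengths in m; the calibration is good to about 2 mm. A picture is of the moment at which its call begins. There is no depth.
- robot.hand_in(): hands the job in; it is judged then, once.
Trained networks look in a picture, given as the dict that the camera call returned (one of the last four; its "shot" number tells which), for a name from the list of things; names that differ only in an ending like _2 or _b are one class to them, and where a whole thing is asked for, a point or a joint stands for the part that bears it (a point fixed in the world has none). Each returns a list of dicts, best first, with "score" (0 to 1); they miss things now and then, are a little off and sometimes report something else, mostly with a low value. They report only what shows in the picture. A call takes as long as a camera call. They do not tell look-alikes from the thing itself.
- robot.search_frame(target, picture): "centre" ([x, y, z] in m, in world coordinates, good to about 4 mm: the middle of the surface that is visible of it).
- robot.trace(target, picture): "pixels" (420x560 bool, what is visible of it).
The state is a dict: "time": time; "qpos": joint angles; "qvel": joint speeds; "joint_efforts": joint torques, N m; "tool_pos": TCP position; "tool_rot": TCP orientation; "contact_force": force on the tool from outside, world axes, zero at the start; "torque": the same for the moment, N m; "opening": finger opening in m; "grip_force": force on a finger pad.
Only numpy, scipy, OpenCV 4.12 (cv2) and the standard library are available. Lean on these libraries where they do the work, as an engineer would, in place of code of your own. Each camera call takes 0.05 s, during which the arm holds its last target. There are 200 camera calls.

## Task

Pick up the wooden pusher by its handle and do all the tin work with it, keeping the fingers off both tins: nudge the large tin along the table between the guides, under the edge of the packing bench, until it meets the hidden stop. Then sweep the small tin along the bench and off its edge into the large tin, and press it if need be, so that it sits flat and fully down inside. Leave the nested tins there, the large one still close up to the stop, stand the pusher upright on the cork mat again, and do not shift or knock over the two cardboard tubes standing along the far side of the bench.

Things in the scene. Friction and masses are not known exactly. Their poses are not given: they have to be found in the camera images.
- bench: Fixed low plywood bench. Origin on the table under the middle of its open edge; y points out of that edge towards the large tin, x along the edge, z up. Deck top 53 mm above the table, 6 mm thick, 165 mm wide, from y = -220 mm to 0, open at the rear; on it two rails along y, 12 mm high, 124 mm apart, ending 24 mm before the edge.
- bench_stop (a point): Middle of the hidden stop's face, under the deck 4 mm behind its edge, 24 mm above the table; the stop is 149 mm wide and reaches up to the deck. The large tin's rim meets it.
- bench_guides (a point): Point on the table midway between the two low guides, 70 mm out from the bench's edge. The guides are strips 15 mm high with inner faces 134 mm apart, along the bench's y from its edge to here; then they flare outwards by about 20 degrees for 50 mm more.
- large_tin: Large open rectangular steel tin on the table, walls sloping outwards. Origin: centre of its underside; z up, y its long axis. Outer size 120 x 180 mm at the base, 140 x 200 mm at the rim, 45 mm high, walls and floor 3 mm, about 0.3 kg. Against the stop its origin is at y = 96 mm in the bench's frame, its rim tucked 4 mm under the deck's edge.
- small_tin: Small open steel tin of the same slope, on the deck between the rails. Origin: centre of its underside; z up, y its long axis. Outer size 109 x 167 mm at the base, 126 x 184 mm at the rim, 38 mm high, walls and floor 3 mm, about 0.2 kg. Fully nested its underside is 3 mm above the large tin's underside and its rim 4 mm below the large rim, with 3 to 4 mm of play all round.
- pusher: Wooden pusher, standing on the mat. Origin: centre of its underside; z up. Block 90 mm (x) x 40 mm (y) x 70 mm high, its wide flat faces looking along y; above it a centred square handle 26 x 26 mm, from 70 to 144 mm height. About 0.25 kg. Alike after a half turn.
- mat: Fixed cork mat, 130 mm (x) x 120 mm (y), 4 mm thick, lying on the table. Origin: centre of its underside.
- tube_a: Bystander: empty cardboard tube standing upright beyond the bench's far (+x) side, 44 mm across, 100 mm high. Origin: centre of its underside.
- tube_d: Bystander: empty cardboard tube standing upright beyond the bench's far (+x) side, 44 mm across, 100 mm high. Origin: centre of its underside.
There are look-alikes about, which are no part of the job. What is meant by the pusher is not red or turquoise, and is the smaller of those in its own colour.

How it is judged:
By the outcome, as a careful person would: the job done as asked, in the order asked, and still so for the second after the job is handed in, with the robot touching nothing.
It also fails if it takes over 66 s, if anything falls off the work surface, if the arm or the gripper's body presses on something with over 40 N, if the wrist force passes 120 N, or if a joint passes its speed limit or range.

## Working session

There is one attempt and no reset: what is moved stays moved. The work goes in short steps, Python scripts to look and compute and a tool call to move; the robot and the scene stay as the last step left them, time stands still between calls to the robot, and variables do not carry over. Pictures are saved under pics/ and viewed, at most 10 in all, crops included, and the job is handed in when it is done.

Besides the shell and the picture viewer there is one more tool, called after "Call:" as name(argument=value, ...), one argument or row to a line, values as JSON. apply_moves: Moves the arm, as the interface text tells. Its arguments: {"type":"object","properties":{"motion":{"type":"string"},"force":{"type":"number"}},"required":["motion"]}

```bash
mkdir -p pics; ls; python3 - <<'E'
from cell import robot
import cv2,numpy as np
for n in("top","side"):
    p=robot.read_camera(n); cv2.imwrite(f"pics/{n}0.png",p["img"][...,::-1])
    print(n,p["fovy"],p["cx"],p["cy"],np.round(p["R"],4).tolist(),np.round(p["t"],4).tolist())
    for t in ["bench","large_tin","small_tin","pusher","mat","tube_a"]:
        print(t,[(np.round(d["centre"],3).tolist(),round(d["score"],2)) for d in robot.search_frame(t,p)])
s=robot.observe();print(s["time"],s["tool_pos"],s["tool_rot"])
E
```

```text
pics
top 56.02582142076018 280.85571667007173 207.64792678630593 [[0.0191, -0.9998, 0.001], [-0.9952, -0.0191, -0.0964], [0.0964, 0.0009, -0.9953]] [0.1198, 0.4321, 0.9843]
bench [([0.438, -0.105, 0.052], 0.8), ([0.515, 0.306, 0.004], 0.53)]
large_tin [([0.511, 0.1, 0.002], 0.96)]
small_tin [([0.486, -0.205, 0.054], 0.83)]
pusher [([0.174, 0.302, 0.098], 0.91), ([0.286, 0.527, 0.068], 0.85), ([0.499, 0.335, 0.078], 0.77), ([0.336, 0.322, 0.098], 0.59), ([0.604, -0.172, 0.06], 0.26)]
mat [([0.515, 0.306, 0.007], 0.61)]
tube_a [([0.603, -0.172, 0.061], 0.97), ([0.644, -0.042, 0.06], 0.58)]
side 50.943572363012386 278.45244765589035 207.0616961849228 [[-0.9298, -0.368, 0.0032], [-0.2238, 0.5587, -0.7986], [0.2921, -0.7433, -0.6019]] [0.4574, 0.0783, 1.2379]
bench [([0.43, -0.094, 0.034], 0.58)]
large_tin [([0.517, 0.091, 0.017], 0.86)]
small_tin [([0.487, -0.207, 0.068], 0.7), ([0.517, 0.087, 0.015], 0.38)]
pusher [([0.501, 0.362, 0.073], 0.92), ([0.325, 0.347, 0.093], 0.87), ([0.162, 0.341, 0.097], 0.8), ([0.278, 0.556, 0.068], 0.79), ([0.487, -0.209, 0.067], 0.61)]
mat [([0.491, 0.364, 0.004], 0.96)]
tube_a [([0.639, -0.024, 0.061], 0.75), ([0.604, -0.16, 0.07], 0.52)]
0.7 [ 0.1625755  -0.49920285  0.19094883] [3.14151285e+00 1.75579232e-05 3.14839403e-01]
```

View pics/top0.png

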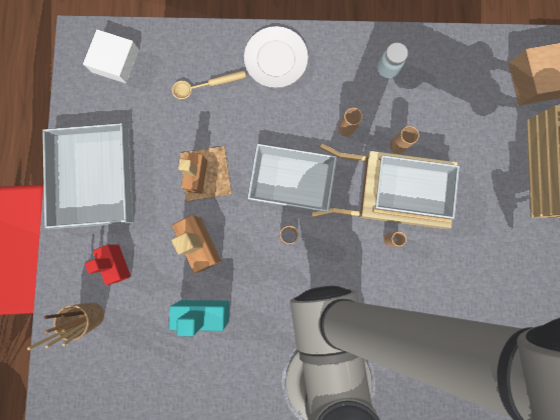

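View pics/side0.png

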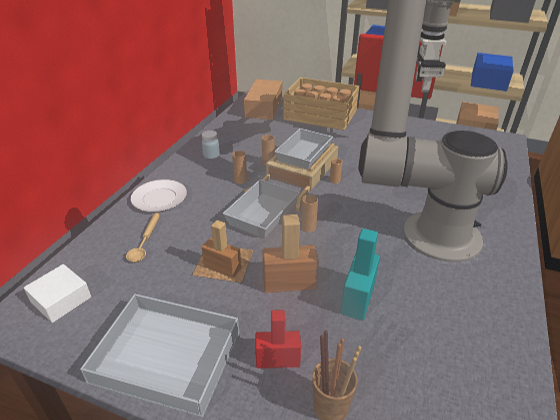

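The top view shows the target pusher: the smaller brown one, on the mat at about (190,172). The larger brown look-alike is at (195,243). The large tin is at (293,177), the small tin on the bench deck at (417,188), and the tubes at (350,120) and (406,137). Next I'll fit poses by matching projected models to the traced masks.

```bash
cat > h.py <<'E'
import numpy as np,cv2
from scipy.optimize import minimize
from cell import robot
def box(x0,x1,y0,y1,z0,z1): return np.array([[x,y,z] for x in(x0,x1) for y in(y0,y1) for z in(z0,z1)])
def fr(bx,by,tx,ty,h): return np.vstack([box(-bx/2,bx/2,-by/2,by/2,0,0),box(-tx/2,tx/2,-ty/2,ty/2,h,h)])
M={"large_tin":[fr(.12,.18,.14,.2,.045)],"small_tin":[fr(.109,.167,.126,.184,.038)],
"pusher":[box(-.045,.045,-.02,.02,0,.07),box(-.013,.013,-.013,.013,.07,.144)],
"mat":[box(-.065,.065,-.06,.06,0,.004)],"tube":[np.array([[.022*np.cos(a),.022*np.sin(a),z] for a in np.arange(0,6.28,.3) for z in(0,.1)])],
"deck":[box(-.0825,.0825,-.22,0,.047,.053)]}
def rz(a): c,s=np.cos(a),np.sin(a); return np.array([[c,-s,0],[s,c,0],[0,0,1]])
def proj(p,X):
    f=p["img"].shape[0]/2/np.tan(np.radians(p["fovy"])/2); c=X@np.array(p["R"]).T+p["t"]
    return np.c_[f*c[:,0]/c[:,2]+p["cx"],f*c[:,1]/c[:,2]+p["cy"]]
def sil(p,parts,pose,z):
    m=np.zeros((840,1120),np.uint8)
    for V in parts:
        u=proj(p,V@rz(pose[2]).T+[pose[0],pose[1],z])
        cv2.fillConvexPoly(m,cv2.convexHull(np.round((u+.5)*2*16).astype(np.int32))[:,0],1,shift=4)
    return m
def fit(parts,pm,x0,z=0,extra=None):
    """pm: list of (picture, mask)"""
    T=[cv2.resize(m.astype(np.uint8),(1120,840),interpolation=cv2.INTER_NEAREST) for _,m in pm]
    def cost(v):
        c=0
        for i,((p,_),t) in enumerate(zip(pm,T)):
            s=sil(p,parts,[v[0],v[1],v[2]/5],z)
            if extra is not None: s=s|extra[i]
            c+=(s!=t).sum()/max(t.sum(),1)
        return c
    best=None
    for a in (x0[2],x0[2]+.15,x0[2]-.15):
        b=np.array([x0[0],x0[1],a*5]); S=np.vstack([b,b+[.02,0,0],b+[0,.02,0],b+[0,0,.5]])
        r=minimize(cost,b,method="Nelder-Mead",options=dict(initial_simplex=S,xatol=2e-4,fatol=1e-4))
        if best is None or r.fun<best.fun: best=r
    return np.array([best.x[0],best.x[1],best.x[2]/5]),best.fun
def mask(t,p,near):
    uv=proj(p,np.array([near]))[0]; L=robot.trace(t,p)
    def d(q):
        y,x=np.nonzero(q["pixels"]); return np.hypot(x.mean()-uv[0],y.mean()-uv[1])
    L=[q for q in L if q["pixels"].any()]
    if not L: return None
    q=min(L,key=d); return q["pixels"] if d(q)<35 else None
E
python3 - <<'E'
from h import *
P=[robot.read_camera(n) for n in("top","side")]
def go(name,near,model,z,yaw=0,cams=(0,1)):
    pm=[(P[i],m) for i in cams if (m:=mask(name,P[i],near)) is not None]
    both=fit(M[model],pm,(near[0],near[1],yaw),z); out=[both]
    for q in pm: out.append(fit(M[model],[q],both[0],z))
    print(model,[(np.round(o[0],4).tolist(),round(o[1],3)) for o in out]); return both[0]
go("large_tin",(.515,.095,.02),"large_tin",0)
s=go("small_tin",(.487,-.206,.06),"small_tin",.053)
go("pusher",(.5,.35,.075),"pusher",.004,-.1)
go("tube_a",(.604,-.166,.05),"tube",0); go("tube_a",(.641,-.033,.05),"tube",0)
p=P[0]; mb=mask("bench",p,(.46,-.18,.05)); ms=mask("small_tin",p,(.487,-.206,.06))
if mb is None: print("no bench", [q["score"] for q in robot.trace("bench",p)])
else:
    ys,xs=np.nonzero(mb); print("bench mask",xs.min(),xs.max(),ys.min(),ys.max())
    m=(mb|ms)
    cv2.imwrite("pics/b.png",np.hstack([cv2.resize(p["img"][100:270,230:480,::-1],None,fx=3,fy=3)//1])); 
    o=p["img"].copy(); o[mb]=o[mb]//2+np.array([127,0,0],np.uint8); cv2.imwrite("pics/bench.png",cv2.resize(o[100:260,230:480,::-1],None,fx=3,fy=3))
    m2=m.copy(); m2[:, :362]=0
    print(fit(M["deck"],[(p,m2)],(.48,-.09,-.1),0,[sil(p,M["small_tin"],s,.053)]))
mm=[(q,k) for q in P if (k:=mask("mat",q,(.5,.35,0))) is not None]
pm=[(q,(k|mask("pusher",q,(.5,.35,.075)))) for q,k in mm]
np.save("small.npy",s)
E
```

```text
large_tin [([0.5049, 0.1018, -0.1346], np.float64(0.084)), ([0.5053, 0.1031, -0.1468], np.float64(0.028)), ([0.5041, 0.0998, -0.1444], np.float64(0.041))]
small_tin [([0.4805, -0.1952, -0.116], np.float64(0.073)), ([0.481, -0.1942, -0.1065], np.float64(0.045)), ([0.4799, -0.1968, -0.1126], np.float64(0.026))]
pusher [([0.5111, 0.3465, -0.1303], np.float64(0.261)), ([0.512, 0.3488, -0.0303], np.float64(0.145)), ([0.5103, 0.3453, -0.2055], np.float64(0.09))]
tube [([0.6037, -0.1737, 0.0503], np.float64(0.497)), ([0.6036, -0.1737, 0.2966], np.float64(0.113)), ([0.6025, -0.1801, 0.0925], np.float64(0.336))]
tube [([0.6459, -0.0395, 0.0596], np.float64(0.236)), ([0.648, -0.0394, 0.1008], np.float64(0.076)), ([0.6481, -0.0467, 0.1013], np.float64(0.06))]
bench mask 311 456 144 229
(array([ 0.49094017, -0.07542435, -0.10592262]), np.float64(0.036171726755218216))
```

View pics/bench.png

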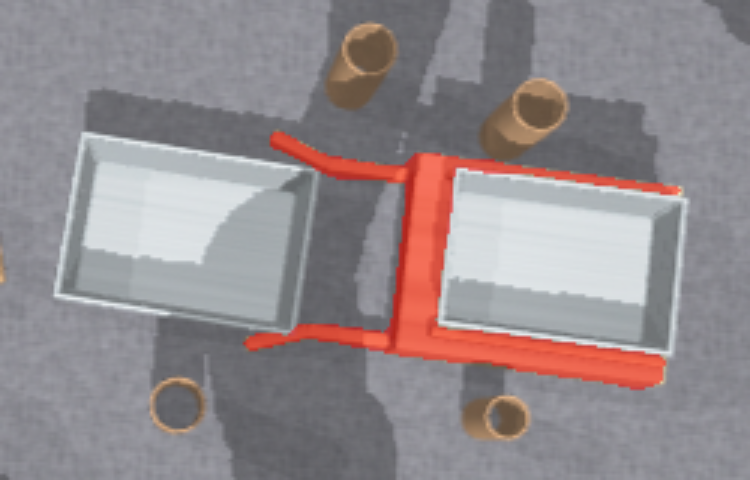

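The crop shows the bench mask in red. The open edge is at crop column ~410, and the guides run left to the flares at (275,138) and (250,342). The two pusher fits disagree in yaw, so I'll look closer at it and the mat.

```bash
python3 - <<'E'
from h import *
P=[robot.read_camera(n) for n in("top","side")]
outs=[]
for p,(c0,c1,r0,r1) in zip(P,[(150,250,130,220),(180,270,210,290)]):
    L=[m for m in [mask("pusher",p,(.505,.345,.075))] if m is not None]
    o=cv2.resize(p["img"],None,fx=4,fy=4,interpolation=cv2.INTER_CUBIC)[...,::-1].copy()
    for m,col in [(L[0].astype(np.uint8),(255,0,0))]:
        cs,_=cv2.findContours(cv2.resize(m,None,fx=4,fy=4,interpolation=cv2.INTER_NEAREST),0,1); cv2.drawContours(o,cs,-1,col,1)
    for pose,col in [((.511,.3465,-.13),(0,255,0))]:
        cs,_=cv2.findContours(cv2.resize(sil(p,M["pusher"],pose,.004),None,fx=2,fy=2,interpolation=cv2.INTER_NEAREST),0,1); cv2.drawContours(o,cs,-1,col,1)
    outs.append(cv2.resize(o[r0*4:r1*4,c0*4:c1*4],(400,360)))
    k=mask("mat",p,(.5,.35,0))
    if k is not None:
        print("mat",fit(M["mat"],[(p,k|L[0])],(.5,.32,-.1),0,[sil(p,M["pusher"],(.511,.3465,-.13),.004)]))
cv2.imwrite("pics/pu.png",np.hstack(outs))
E
```

```text
mat (array([0.51936803, 0.32905854, 0.18409386]), np.float64(0.04405962297238054))
mat (array([0.51907102, 0.32539392, 0.17889041]), np.float64(0.09058151093439364))
```

View pics/pu.png

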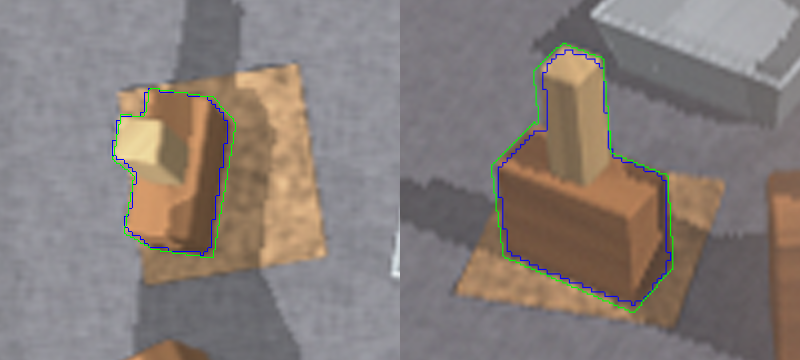

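The green model outline matches both views: pusher at (0.511, 0.347), yaw about -0.13, on the mat centred at (0.519, 0.328). Moving above it.

Call:
apply_moves(
  motion="100 0 0 -3 0 0 0.15;100 0 0 -3 0 0 0.15;100 0 0 -3 0 0 0.145;100 3.1 -4.7 0 0 0 0;100 3.1 -4.7 0 0 0 0;100 3.1 -4.7 0 0 0 0;100 3.1 -4.7 0 0 0 0;100 3.1 -4.7 0 0 0 0;100 3.1 -4.7 0 0 0 0;100 3.1 -4.7 0 0 0 0;100 0.2 -5.5 0 0 0 0;100 0.2 -5.5 0 0 0 0;100 0.2 -5.5 0 0 0 0;100 0.2 -5.5 0 0 0 0;100 0.2 -5.5 0 0 0 0;100 0.2 -5.5 0 0 0 0;100 0.2 -5.5 0 0 0 0;100 0.2 -5.5 0 0 0 0;100 0.2 -5.5 0 0 0 0;100 0.2 -5.5 0 0 0 0",
  force=40,
)

```text
time: 4.4
tool_pos: [0.5118, 0.3434, 0.2809]
tool_rot: [3.141, -0.0, -0.13]
contact_force: [0.6, -0.6, 0.5]
opening: 0.0916
grip_force: 0.0
```

Call:
apply_moves(
  motion="100 0 -0.3 4 0 0 0;100 0 0 5 0 0 0;100 0 0 5 0 0 0;100 0 0 4 0 0 0;100 0 0 1 0 0 0;100 0 0 0.1 0 0 0;0 0 0 0 0 0 0;0 0 0 0 0 0 0;0 0 0 0 0 0 0;0 0 0 0 0 0 0;0 0 0 0 0 0 0;0 0 0 0 0 0 0",
  force=50,
)

```text
time: 5.9
tool_pos: [0.5121, 0.3445, 0.0899]
tool_rot: [3.141, 0.0, -0.13]
contact_force: [0.2, 0.2, 0.2]
opening: 0.0363
grip_force: 0.0
```

Call:
apply_moves(
  motion="0 0 0 0 0 0 0;0 0 0 0 0 0 0;0 0 0 0 0 0 0;0 0 0 0 0 0 0",
)

```text
time: 6.4
tool_pos: [0.5121, 0.3445, 0.0898]
tool_rot: [3.142, -0.0, -0.13]
contact_force: [0.5, 0.7, -0.2]
opening: 0.0256
grip_force: 49.8
```

Call:
apply_moves(
  motion="0 0 0 -2 0 0 0;0 0 0 -2 0 0 0;0 1.3 3.6 0 0 0 -0.012;0 1.3 3.7 0 0 0 -0.012;0 0 3.6 0 0 0 0;0 0 0 2 0 0 0;0 0 0 1.9 0 0 0;0 0 0 0 0 0 0",
)

```text
time: 7.4
tool_pos: [0.5236, 0.2325, 0.0892]
tool_rot: [3.14, 0.004, -0.106]
contact_force: [0.5, 0.0, -3.3]
opening: 0.0255
grip_force: 49.8
```

```bash
cat >> h.py <<'E'
B=np.array([.491,-.0754,-.106])
def tob(v): return rz(B[2]).T[:2,:2]@(np.array(v[:2])-B[:2])
def tcp():
    s=robot.observe(); print("t",round(s["time"],2),"tcp bench mm",np.round(tob(s["tool_pos"])*1e3,1),"z",round(s["tool_pos"][2]*1e3,1),"yaw rel",round(s["tool_rot"][2]-B[2],3),"F",np.round(s["contact_force"],1))
def tin(name,near,z,P):
    for p in P:
        m=mask(name,p,near)
        if m is None: print(name,"none"); continue
        v,c=fit(M[name],[(p,m)],(near[0],near[1],B[2]),z); print(name,"bench mm",np.round(tob(v)*1e3,1),"yaw rel",round(v[2]-B[2],3),"cost",round(c,3))
E
python3 - <<'E'
from h import *
P=[robot.read_camera(n) for n in("top","side")]
tcp(); tin("large_tin",(.505,.10,.02),0,P); cv2.imwrite("pics/s1.png",np.hstack([cv2.resize(p["img"][...,::-1],(400,300)) for p in P]))
E
```

```text
t 7.5 tcp bench mm [  1.3 310.4] z 91.1 yaw rel -0.0 F [-0.3  0.7 -2.6]
large_tin bench mm [ -4.1 171.6] yaw rel -0.064 cost 0.394
large_tin bench mm [ -5.8 171.1] yaw rel -0.029 cost 0.285
```

View pics/s1.png

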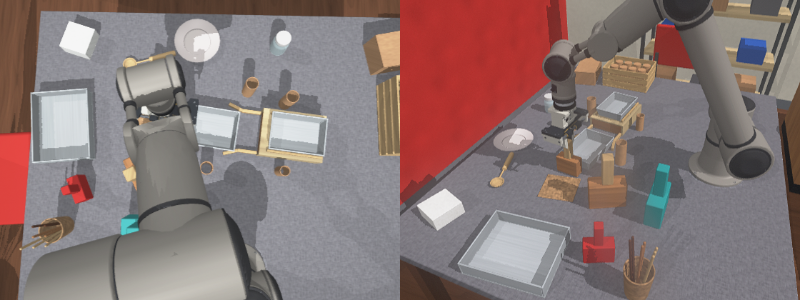

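The pictures show the pusher held upright behind the large tin, on its mat side, with the mat free. Pushing.

Call:
apply_moves(
  motion="0 0 0.8 0 0 0 0;0 0 0.8 0 0 0 0;0 0 0.8 0 0 0 0;0 0 0.8 0 0 0 0;0 0 0.8 0 0 0 0;0 0 0.8 0 0 0 0;0 0 0.8 0 0 0 0;0 0 0.8 0 0 0 0;0 0 0.8 0 0 0 0;0 0 0.8 0 0 0 0;0 0 0.4 0 0 0 0;0 0 0.3 0 0 0 0;0 0 0 0 0 0 0",
)

```text
time: 9.22
tool_pos: [0.5156, 0.1462, 0.0907]
tool_rot: [3.141, 0.0, -0.106]
contact_force: [-0.0, 0.9, -1.8]
opening: 0.0258
grip_force: 49.8
```

Call:
apply_moves(
  motion="0 0 0.2 0 0 0 0;0 0 0.2 0 0 0 0;0 0 0.2 0 0 0 0;0 0 0 0 0 0 0",
)

```text
time: 9.72
tool_pos: [0.515, 0.1403, 0.0908]
tool_rot: [3.141, 0.0, -0.106]
contact_force: [0.0, 0.6, -3.2]
opening: 0.0256
grip_force: 49.8
```

```bash
python3 -c "
from h import *
tcp()"
```

```text
t 9.72 tcp bench mm [  1.1 217. ] z 90.8 yaw rel -0.0 F [ 0.   0.6 -3.2]
```

Call:
apply_moves(
  motion="0 0 0.1 0 0 0 0;0 0 0.1 0 0 0 0;0 0 0 0 0 0 0",
)

```text
time: 10.1
tool_pos: [0.5149, 0.1385, 0.0908]
tool_rot: [3.141, 0.0, -0.106]
contact_force: [0.3, 0.7, -2.8]
opening: 0.0253
grip_force: 49.8
```

Call:
apply_moves(
  motion="0 0 0.1 0 0 0 0;0 0 0.1 0 0 0 0;0 0 0 0 0 0 0",
)

```text
time: 10.48
tool_pos: [0.5147, 0.1365, 0.0909]
tool_rot: [3.141, 0.0, -0.106]
contact_force: [-0.2, 0.6, -2.9]
opening: 0.0253
grip_force: 49.8
```

```bash
python3 - <<'E'
from h import *
P=[robot.read_camera(n) for n in("top","side")]
tcp(); tin("large_tin",(.503,.025,.02),0,P)
a=cv2.resize(P[0]["img"][90:270,230:480,::-1],(400,288));b=cv2.resize(P[1]["img"][120:300,150:400,::-1],(400,288)); cv2.imwrite("pics/s2.png",np.hstack([a,b]))
E
```

```text
t 10.57 tcp bench mm [  1.1 213.2] z 90.9 yaw rel -0.0 F [ 0.1  0.7 -2.3]
large_tin bench mm [ 6.8 81. ] yaw rel -0.121 cost 1.214
large_tin bench mm [-17.1  79.3] yaw rel 0.257 cost 0.418
```

View pics/s2.png

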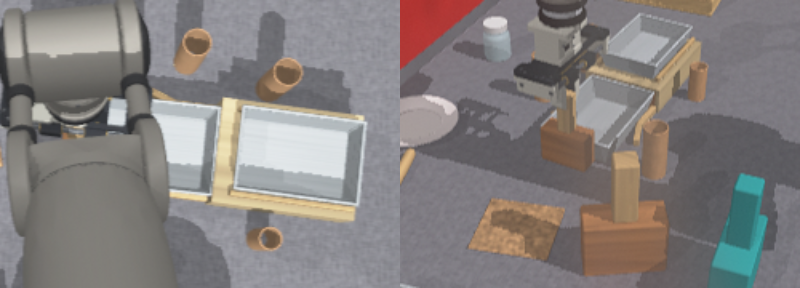

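The large tin lies between the guides with its front rim just at the deck's edge (left crop, column ~218), not yet tucked under. Pushing on.

Call:
apply_moves(
  motion="0 0 0.1 0 0 0 0;0 0 0.1 0 0 0 0;0 0 0.1 0 0 0 0;0 0 0.1 0 0 0 0;0 0 0 0 0 0 0",
)

```text
time: 11.3
tool_pos: [0.5145, 0.1328, 0.0909]
tool_rot: [-3.141, -0.0, -0.106]
contact_force: [0.7, 3.3, -3.7]
opening: 0.0251
grip_force: 49.8
```

Call:
apply_moves(
  motion="0 0 0.1 0 0 0 0;0 0 0.1 0 0 0 0;0 0 0 0 0 0 0",
)

```text
time: 11.68
tool_pos: [0.5149, 0.1319, 0.0911]
tool_rot: [-3.139, -0.002, -0.107]
contact_force: [1.6, 7.2, -3.3]
opening: 0.0257
grip_force: 49.9
```

```bash
python3 -c "
from h import *
tcp()"
```

```text
t 11.68 tcp bench mm [  1.8 208.7] z 91.1 yaw rel -0.001 F [ 1.6  7.2 -3.3]
```

Force has risen to 7 N, so the tin is against the stop. Backing off to look.

Call:
apply_moves(
  motion="0 0 -0.5 0 0 0 0;0 0 -2 0 0 0 0;0 0 -3 -3 0 0 0;0 0 -5 -4 0 0 0;0 0 -5 -5 0 0 0;0 0 -3 -1 0 0 0;0 0 0 0 0 0 0",
)

```text
time: 12.55
tool_pos: [0.5327, 0.3107, 0.2147]
tool_rot: [-3.141, -0.002, -0.103]
contact_force: [-1.1, -0.6, -3.3]
opening: 0.0254
grip_force: 49.8
```

```bash
python3 - <<'E'
from h import *
P=[robot.read_camera(n) for n in("top","side")]
tcp(); tin("large_tin",(.50,.02,.02),0,P); tin("small_tin",(.4805,-.195,.06),.053,P)
p=P[0]
mb=mask("bench",p,(.47,-.17,.05)); ms=mask("small_tin",p,(.48,-.195,.06)); ml=mask("large_tin",p,(.5,.02,.02))
if mb is not None:
    m=mb|ms
    # cut off guides: keep pixels right of line of deck edge by world y in bench frame (z=.053)
    for cut in (.004,.012):
        yy,xx=np.mgrid[:420,:560]; h=proj(p,np.array([[*(B[:2]+rz(B[2])[:2,:2]@[sx,cut]),.053] for sx in(-.2,.2)]))
        side=(xx-h[0,0])*(h[1,1]-h[0,1])-(yy-h[0,1])*(h[1,0]-h[0,0])
        c=proj(p,np.array([[*(B[:2]+rz(B[2])[:2,:2]@[0,-.1]),.053]]))[0]; sc=(c[0]-h[0,0])*(h[1,1]-h[0,1])-(c[1]-h[0,1])*(h[1,0]-h[0,0])
        print(cut,fit(M["deck"],[(p,m&(side*sc>0))],B,0,[sil(p,M["small_tin"],(.481,-.1942,-.1065),.053)]))
cv2.imwrite("pics/s3.png",cv2.resize(p["img"][110:250,230:480,::-1],(800,448),interpolation=cv2.INTER_CUBIC))
E
```

```text
t 12.65 tcp bench mm [  0.4 385.5] z 213.2 yaw rel 0.001 F [ 0.4  0.3 -2.5]
large_tin bench mm [ 1.3 95.2] yaw rel -0.003 cost 0.047
large_tin bench mm [-0.1 90.9] yaw rel 0.016 cost 0.032
small_tin bench mm [   2.5 -119.7] yaw rel -0.008 cost 0.028
small_tin bench mm [   1.5 -122.2] yaw rel -0.01 cost 0.028
0.004 (array([ 0.49090022, -0.07878441, -0.10805624]), np.float64(0.034214308527626955))
0.012 (array([ 0.49090022, -0.07878441, -0.10805624]), np.float64(0.03636870618228171))
```

View pics/s3.png

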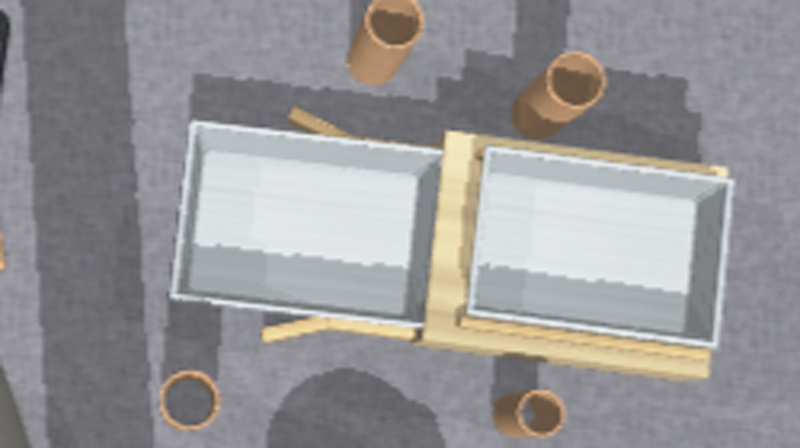

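The tin is tucked under the deck edge (column ~440) between the guides and square with it. Moving over to behind the small tin.

Call:
apply_moves(
  motion="0 0 5 -1 0 0 0;0 0 5 0 0 0 0;0 0 5 0 0 0 0;0 0 5 0 0 0 0;0 0 5 0 0 0 0;0 0 5 0 0 0 0;0 0 5 0 0 0 0;0 0 5 0 0 0 0;0 0 5 0 0 0 0;0 0 5 0 0 0 0;0 0 5 0 0 0 0;0 0 5 0 0 0 0;0 0 3.5 0 0 0 0;0 0 0 0 0 0 0;0 0 0 0 0 0 0",
)

```text
time: 14.88
tool_pos: [0.4654, -0.3233, 0.2241]
tool_rot: [-3.141, 0.0, -0.107]
contact_force: [-0.2, 0.9, -3.2]
opening: 0.0256
grip_force: 49.8
```

```bash
sed -i 's/^B=.*/B=np.array([.4905,-.0804,-.1075])/' h.py; python3 - <<'E'
from h import *
tcp(); P=[robot.read_camera(n) for n in("top","side")]
tin("large_tin",(.50,.016,.02),0,P)
E
```

```text
t 14.88 tcp bench mm [   1.1 -244.2] z 224.1 yaw rel 0.001 F [-0.2  0.9 -3.2]
large_tin bench mm [  0.2 100.5] yaw rel 0.005 cost 0.031
large_tin bench mm [-0.5 93.4] yaw rel 0.014 cost 0.041
```

Call:
apply_moves(
  motion="0 0 0 3 0 0 0;0 0 0 3 0 0 0;0 0 0 2 0 0 0;0 0 0 0.1 0 0 0;0 0 1 0 0 0 0;0 0 1 0 0 0 0;0 0 1 0 0 0 0;0 0 1 0 0 0 0;0 0 1 0 0 0 0;0 0 1 0 0 0 0;0 0 1 0 0 0 0;0 0 1 0 0 0 0;0 0 1 0 0 0 0;0 0 1 0 0 0 0;0 0 1 0 0 0 0;0 0 0 0 0 0 0",
)

```text
time: 17.08
tool_pos: [0.4538, -0.4339, 0.143]
tool_rot: [3.141, -0.0, -0.107]
contact_force: [0.5, -1.0, -2.5]
opening: 0.0257
grip_force: 49.8
```

```bash
python3 - <<'E'
from h import *
tcp(); P=[robot.read_camera(n) for n in("top","side")]
tin("small_tin",(.488,-.106,.06),.053,P)
E
```

```text
t 17.07 tcp bench mm [   1.4 -355.4] z 143.0 yaw rel 0.0 F [ 0.5 -1.  -2.5]
small_tin bench mm [  1.  -50.5] yaw rel 1.582 cost 1.455
small_tin bench mm [   3. -118.] yaw rel -0.012 cost 0.029
```

I used the wrong sign: it moved backwards, in free space, and touched nothing. Pushing forward is -tool y.

Call:
apply_moves(
  motion="0 0 -3 0 0 0 0;0 0 -4 0 0 0 0;0 0 -3.5 0 0 0 0;0 0 -1 0 0 0 0;0 0 -1 0 0 0 0;0 0 -1 0 0 0 0;0 0 -1 0 0 0 0;0 0 -1 0 0 0 0;0 0 -1 0 0 0 0;0 0 -1 0 0 0 0;0 0 -1 0 0 0 0;0 0 -1 0 0 0 0;0 0 -1 0 0 0 0;0 0 -1 0 0 0 0;0 0 0 0 0 0 0",
)

```text
time: 19.15
tool_pos: [0.4767, -0.2181, 0.143]
tool_rot: [-3.141, 0.001, -0.105]
contact_force: [0.6, 0.2, -2.3]
opening: 0.0255
grip_force: 49.8
```

```bash
python3 - <<'E'
from h import *
tcp(); P=[robot.read_camera(n) for n in("top","side")]
tin("small_tin",(.485,-.12,.06),.053,P); tin("large_tin",(.50,.016,.02),0,P)
E
```

```text
t 19.15 tcp bench mm [   1.1 -138.4] z 143.0 yaw rel 0.002 F [ 0.6  0.2 -2.3]
small_tin bench mm [  0.4 -21.2] yaw rel 0.016 cost 0.078
small_tin bench mm [ -0.9 -24.8] yaw rel 0.039 cost 0.036
large_tin bench mm [ -0.5 101.7] yaw rel -0.007 cost 0.455
large_tin bench mm [-0.7 96.6] yaw rel 0.017 cost 0.199
```

Call:
apply_moves(
  motion="0 0 -0.8 0 0 0 0;0 0 -0.8 0 0 0 0;0 0 -0.8 0 0 0 0;0 0 -0.8 0 0 0 0;0 0 -0.8 0 0 0 0;0 0 -0.8 0 0 0 0;0 0 -0.8 0 0 0 0;0 0 -0.8 0 0 0 0;0 0 -0.8 0 0 0 0;0 0 -0.8 0 0 0 0;0 0 -0.8 0 0 0 0;0 0 -0.8 0 0 0 0;0 0 -0.8 0 0 0 0;0 0 0 0 0 0 0",
)

```text
time: 21.2
tool_pos: [0.4878, -0.1153, 0.1431]
tool_rot: [-3.142, 0.0, -0.105]
contact_force: [-0.7, -0.3, -2.7]
opening: 0.0256
grip_force: 49.8
```

```bash
python3 - <<'E'
from h import *
P=[robot.read_camera(n) for n in("top","side")]
tcp(); 
a=cv2.resize(P[0]["img"][90:270,230:480,::-1],(400,288));b=cv2.resize(P[1]["img"][100:260,190:390,::-1],(400,320))[:288]; cv2.imwrite("pics/s4.png",np.hstack([a,b]))
tin("large_tin",(.50,.016,.02),0,P)
E
```

```text
t 21.3 tcp bench mm [  1.2 -35.6] z 143.1 yaw rel 0.002 F [ 0.3 -0.9 -3.1]
large_tin none
large_tin bench mm [-0.3 97.1] yaw rel 0.048 cost 1.84
```

View pics/s4.png

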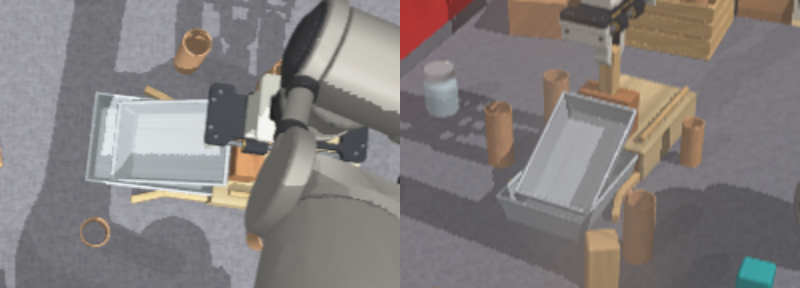

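The small tin is tipped nose-down into the large tin with its rear on the bench edge, lined up. Continuing slowly.

Call:
apply_moves(
  motion="0 0 -0.5 0 0 0 0;0 0 -0.4 0 0 0 0;0 0 -0.4 0 0 0 0;0 0 -0.3 0 0 0 0;0 0 -0.3 0 0 0 0;0 0 0 0 0 0 0",
)

```text
time: 22.15
tool_pos: [0.4899, -0.0968, 0.1431]
tool_rot: [3.142, 0.0, -0.106]
contact_force: [-0.0, 0.5, -2.7]
opening: 0.0256
grip_force: 49.8
```

```bash
python3 - <<'E'
from h import *
P=[robot.read_camera(n) for n in("top","side")]
tcp(); tin("small_tin",(.50,.016,.03),.003,P);tin("small_tin",(.50,.016,.03),.02,P);tin("large_tin",(.50,.016,.02),0,P)
E
```

```text
t 22.25 tcp bench mm [  1.1 -16.6] z 143.1 yaw rel 0.001 F [-0.  -0.9 -3.4]
small_tin bench mm [ 4.6 91.1] yaw rel 0.066 cost 0.213
small_tin bench mm [23.1 49.6] yaw rel 0.17 cost 0.262
small_tin bench mm [ 2.8 91.9] yaw rel 0.08 cost 0.23
small_tin bench mm [12.4 68.6] yaw rel 0.184 cost 0.241
large_tin bench mm [ -2.2 101.6] yaw rel -0.015 cost 3.925
large_tin bench mm [-0.3 96.9] yaw rel 0.016 cost 1.976
```

Call:
apply_moves(
  motion="0 0 -0.2 0 0 0 0;0 0 -0.2 0 0 0 0;0 0 0 0 0 0 0;0 0 0 0 0 0 0",
)

```text
time: 23.05
tool_pos: [0.4902, -0.093, 0.1431]
tool_rot: [3.142, 0.0, -0.106]
contact_force: [0.3, -0.6, -3.3]
opening: 0.0254
grip_force: 49.8
```

```bash
cat >> h.py <<'E'
def tilt(P):
    """small tin: x,y,z of underside centre (bench mm) and tilts about bench x, y"""
    for p in P:
        m=mask("small_tin",p,(.50,.016,.03))
        if m is None: print("none"); continue
        t=cv2.resize(m.astype(np.uint8),(1120,840),interpolation=cv2.INTER_NEAREST)
        def c(v):
            r,_=cv2.Rodrigues(np.array([v[3]/100,v[4]/100,0.])); V=M["small_tin"][0]@r.T+np.array(v[:3])/1e3
            return (sil(p,[V],B,0)!=t).sum()/t.sum()
        best=min((minimize(c,s,method="Nelder-Mead",options=dict(initial_simplex=np.vstack([s,np.array(s)+np.eye(5)*8]),xatol=.05,fatol=1e-4)) for s in ([0.,93,4,0,0],[0.,85,25,-20,0])),key=lambda r:r.fun)
        print("small tilt fit",np.round(best.x,1),round(best.fun,3))
E
python3 - <<'E'
from h import *
P=[robot.read_camera(n) for n in("top","side")]
tcp(); tilt(P)
E
```

```text
t 23.15 tcp bench mm [  1.1 -12.6] z 143.1 yaw rel 0.001 F [ 0.4 -1.3 -2.9]
small tilt fit [  0.2  84.7  19.9 -37.1  15.5] 0.22
small tilt fit [  3.3  73.4  40.  -41.3   5. ] 0.045
```

```bash
python3 - <<'E'
from h import *
P=[robot.read_camera(n) for n in("top","side")]
a=cv2.resize(P[0]["img"][130:240,260:400,::-1],(400,314),interpolation=cv2.INTER_CUBIC);b=cv2.resize(P[1]["img"][130:260,220:386,::-1],(400,314),interpolation=cv2.INTER_CUBIC); cv2.imwrite("pics/s5.png",np.hstack([a,b]))
E
```

```text
(no output)
```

View pics/s5.png

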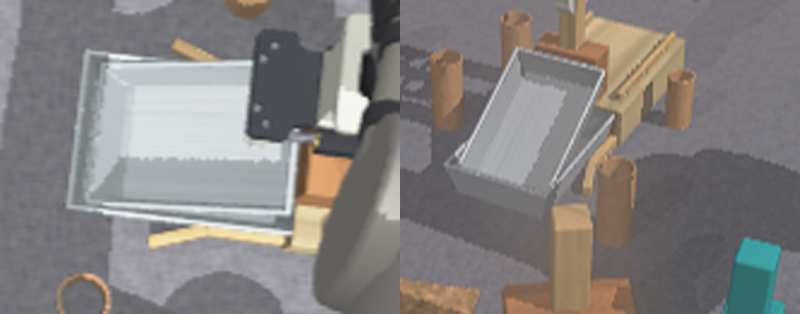

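The side crop shows the small tin still leaning: its nose is down in the large tin and its rear end leans against the pusher face. Advancing a few more mm.

Call:
apply_moves(
  motion="0 0 -0.2 0 0 0 0;0 0 -0.2 0 0 0 0;0 0 -0.2 0 0 0 0;0 0 -0.2 0 0 0 0;0 0 0 0 0 0 0",
)

```text
time: 23.98
tool_pos: [0.4911, -0.0849, 0.1431]
tool_rot: [-3.142, 0.0, -0.106]
contact_force: [0.2, 0.1, -2.7]
opening: 0.0257
grip_force: 49.8
```

```bash
python3 - <<'E'
from h import *
P=[robot.read_camera(n) for n in("top","side")]
tcp(); tilt(P[1:]); print("large x:"); tin("large_tin",(.50,.016,.02),0,P[1:])
E
```

```text
t 24.07 tcp bench mm [ 1.1 -4.6] z 143.1 yaw rel 0.001 F [ 0.6 -0.2 -3. ]
small tilt fit [  7.7  66.8  35.3 -37.9   9.4] 0.064
large x:
large_tin bench mm [-2.8 95.8] yaw rel 0.031 cost 1.999
```

Call:
apply_moves(
  motion="0 0 0.5 0 0 0 0;0 0 0.5 0 0 0 0;0 0 1 0 0 0 0;0 0 1 0 0 0 0;0 0 2 0 0 0 0;0 0 0 0 0 0 0;0 0 0 0 0 0 0",
)

```text
time: 25.05
tool_pos: [0.4857, -0.1347, 0.1431]
tool_rot: [-3.141, 0.0, -0.107]
contact_force: [-0.6, 0.0, -3.1]
opening: 0.0255
grip_force: 49.8
```

```bash
cat >> h.py <<'E'
def front(p):
    m=mask("large_tin",p,(.505,.09,.02)); 
    L=robot.trace("large_tin",p); a=np.zeros((420,560),bool)
    for q in L:
        ys,xs=np.nonzero(q["pixels"])
        if len(xs) and 225<xs.mean()<400: a|=q["pixels"]
    xs=np.nonzero(a)[1]
    if len(xs): print("large leftmost col",xs.min(),"pred at y=96/106:",[round(proj(p,np.array([[*(B[:2]+rz(B[2])[:2,:2]@[-.07,(y+100)/1e3]),.045]]))[0,0],1) for y in(96,106)])
E
python3 - <<'E'
from h import *
P=[robot.read_camera(n) for n in("top","side")]
tcp(); tilt(P); front(P[0]); tin("small_tin",(.50,.01,.03),.02,P)
E
```

```text
t 25.15 tcp bench mm [  1.1 -54.2] z 143.1 yaw rel 0.002 F [ 1.   0.2 -3.8]
small tilt fit [ 0.5 95.2  9.1 -1.  -2.6] 0.02
small tilt fit [10.3 71.5 -0.  10.4  6.4] 0.104
large leftmost col 283 pred at y=96/106: [np.float64(283.4), np.float64(279.4)]
small_tin bench mm [-2.6 96.7] yaw rel 0.002 cost 0.023
small_tin bench mm [-0.3 88.6] yaw rel 0.042 cost 0.217
```

It dropped in once the pusher backed off; the top fit shows it flat at y≈95 mm. Now press it from above, in the middle of its floor.

Call:
apply_moves(
  motion="0 0 0 -3 0 0 0;0 0 0 -3 0 0 0;0 0 0 -3 0 0 0;0 0 -3.5 0 0 0 0;0 0 -4 0 0 0 0;0 0 -4 0 0 0 0;0 0 -3.5 0 0 0 0;0 0 0 3 0 0 0;0 0 0 4 0 0 0;0 0 0 4 0 0 0;0 0 0 1 0 0 0;0 0 0 0 0 0 0",
)

```text
time: 26.95
tool_pos: [0.5019, 0.0143, 0.1135]
tool_rot: [3.142, 0.0, -0.106]
contact_force: [-0.5, 0.7, -2.6]
opening: 0.0259
grip_force: 49.8
```

```bash
python3 -c "
from h import *
tcp()"
```

```text
t 26.95 tcp bench mm [ 1.2 95.4] z 113.5 yaw rel 0.001 F [-0.5  0.7 -2.6]
```

Call:
apply_moves(
  motion="0 0 0 0.6 0 0 0;0 0 0 0.4 0 0 0;0 0 0 0.4 0 0 0;0 0 0 0.3 0 0 0;0 0 0 0.2 0 0 0;0 0 0 0 0 0 0",
)

```text
time: 27.7
tool_pos: [0.5016, 0.0143, 0.094]
tool_rot: [3.141, 0.0, -0.106]
contact_force: [0.0, 0.9, -2.3]
opening: 0.0257
grip_force: 49.8
```

Call:
apply_moves(
  motion="0 0 0 0.1 0 0 0;0 0 0 0.1 0 0 0;0 0 0 0.1 0 0 0;0 0 0 0 0 0 0",
)

```text
time: 28.2
tool_pos: [0.5021, 0.0144, 0.0922]
tool_rot: [3.142, -0.001, -0.106]
contact_force: [-1.4, 0.6, 7.1]
opening: 0.0258
grip_force: 49.8
```

Call:
apply_moves(
  motion="0 0 0 0.1 0 0 0;0 0 0 0.1 0 0 0;0 0 0 0 0 0 0;0 0 0 -0.3 0 0 0;0 0 0 -1 0 0 0;0 0 0 -4 0 0 0;0 0 0 -5 0 0 0;0 0 -5 -3 0 0 0;0 0 -5 0 0 0 0;0 0 -5 0 0 0 0;0 0 -5 0 0 0 0;0 0 -4 0 0 0 0;0 0 0 0 0 0 0",
)

```text
time: 29.82
tool_pos: [0.5267, 0.2556, 0.2215]
tool_rot: [-3.141, 0.001, -0.102]
contact_force: [0.1, -0.7, -2.7]
opening: 0.0257
grip_force: 49.9
```

```bash
python3 - <<'E'
from h import *
P=[robot.read_camera(n) for n in("top","side")]
tcp(); tin("small_tin",(.50,.015,.03),.003,P); tin("large_tin",(.50,.015,.03),0,P); tilt(P); front(P[0])
a=cv2.resize(P[0]["img"][130:240,240:380,::-1],(400,314),interpolation=cv2.INTER_CUBIC);b=cv2.resize(P[1]["img"][130:260,220:386,::-1],(400,314),interpolation=cv2.INTER_CUBIC); cv2.imwrite("pics/s6.png",np.hstack([a,b]))
E
```

```text
t 29.93 tcp bench mm [  0.4 335.2] z 221.7 yaw rel 0.002 F [-0.3 -0.1 -2. ]
small_tin bench mm [ 1.  94.9] yaw rel 0.008 cost 0.039
small_tin bench mm [ 7.  58.9] yaw rel 0.096 cost 0.262
large_tin bench mm [ 24.6 135.2] yaw rel 0.461 cost 16.926
large_tin bench mm [-16.6 100.3] yaw rel 0.215 cost 3.183
small tilt fit [ 0.7 95.7 15.9 -3.  -5.5] 0.023
small tilt fit [ 51.   -7.5 -60.5  11.4  -6.5] 0.079
large leftmost col 282 pred at y=96/106: [np.float64(283.4), np.float64(279.4)]
```

View pics/s6.png

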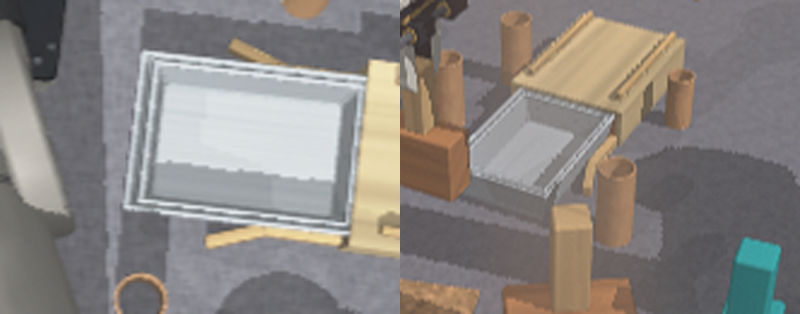

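The tins are nested evenly, with the rim gaps uniform in the top crop and the front tucked under the deck edge (column ~362). I'll nudge the large tin once more against the stop to be sure.

Call:
apply_moves(
  motion="0 0 2.5 0 0 0 0;0 0 0 4 0 0 0;0 0 0 4.5 0 0 0;0 0 0 4.5 0 0 0;0 0 0 0 0 0 0;0 0 3 0 0 0 0;0 0 3 0 0 0 0;0 0 1.5 0 0 0 0;0 0 0.5 0 0 0 0;0 0 0.4 0 0 0 0;0 0 0 0 0 0 0",
)

```text
time: 31.7
tool_pos: [0.5157, 0.145, 0.0923]
tool_rot: [-3.141, -0.0, -0.106]
contact_force: [-0.4, -0.6, -2.7]
opening: 0.0257
grip_force: 50.0
```

```bash
python3 -c "
from h import *
tcp()"
```

```text
t 31.7 tcp bench mm [  0.9 226.8] z 92.3 yaw rel 0.002 F [-0.4 -0.6 -2.7]
```

Call:
apply_moves(
  motion="0 0 0.3 0 0 0 0;0 0 0.3 0 0 0 0;0 0 0.2 0 0 0 0;0 0 0.2 0 0 0 0;0 0 0.1 0 0 0 0;0 0 0.1 0 0 0 0;0 0 0 0 0 0 0",
)

```text
time: 32.58
tool_pos: [0.5144, 0.133, 0.0922]
tool_rot: [-3.141, -0.0, -0.106]
contact_force: [0.4, 2.1, -2.4]
opening: 0.0256
grip_force: 50.0
```

Call:
apply_moves(
  motion="0 0 0.1 0 0 0 0;0 0 0 0 0 0 0;0 0 -0.3 0 0 0 0;0 0 -1.4 0 0 0 0;0 0 -2 -2 0 0 0;0 0 -3 -2 0 0 0;0 -0.5 -4 0 0 0 0;0 -0.6 -4 0 0 0 0;0 -0.6 -3 0 0 0 0;0 0 -2 0 0 0 0;0 0 0 2 0 0 0;0 0 0 1 0 0 0;0 0 0 0.6 0 0 0;0 0 0 0 0 0 0",
)

```text
time: 34.33
tool_pos: [0.5181, 0.3291, 0.0959]
tool_rot: [3.141, 0.0, -0.107]
contact_force: [0.0, -0.2, -2.1]
opening: 0.0256
grip_force: 50.0
```

Call:
apply_moves(
  motion="0 0 0 0.3 0 0 0;0 0 0 0.2 0 0 0;0 0 0 0.1 0 0 0;0 0 0 0 0 0 0",
)

```text
time: 34.83
tool_pos: [0.5182, 0.3293, 0.0901]
tool_rot: [3.142, -0.0, -0.106]
contact_force: [-0.0, 0.4, -2.4]
opening: 0.0255
grip_force: 50.0
```

Call:
apply_moves(
  motion="0 0 0 0.05 0 0 0;0 0 0 0.05 0 0 0;0 0 0 0 0 0 0",
)

```text
time: 35.2
tool_pos: [0.5185, 0.3294, 0.0896]
tool_rot: [-3.141, -0.001, -0.106]
contact_force: [0.2, -0.3, 2.4]
opening: 0.0254
grip_force: 50.0
```

Standing on the mat. Releasing, rising and moving aside.

Call:
apply_moves(
  motion="40 0 0 0 0 0 0;60 0 0 0 0 0 0;80 0 0 0 0 0 0;80 0 0 0 0 0 0;80 0 0 0 0 0 0;80 0 0 -1 0 0 0;80 0 0 -3 0 0 0;80 0 0 -4 0 0 0;80 0 0 -5 0 0 0;80 -4 0 -2 0 0 0;80 -5 0 0 0 0 0;80 -4 -3 0 0 0 0;80 0 0 0 0 0 0",
)

```text
time: 36.83
tool_pos: [0.3899, 0.3747, 0.2405]
tool_rot: [-3.14, -0.001, -0.102]
contact_force: [0.3, 0.9, 0.4]
opening: 0.0734
grip_force: 0.0
```

```bash
python3 - <<'E'
from h import *
tcp(); P=[robot.read_camera(n) for n in("top","side")]
for p in P:
    m=mask("pusher",p,(.518,.33,.075))
    if m is not None: print("pusher",fit(M["pusher"],[(p,m)],(.518,.33,-.1),.004))
    for n in((.604,-.174,.05),(.648,-.0395,.05)):
        k=mask("tube_a",p,n)
        if k is not None: print("tube",fit(M["tube"],[(p,k)],(n[0],n[1],0)))
tin("small_tin",(.50,.015,.03),.003,P); front(P[0])
E
```

```text
t 36.83 tcp bench mm [-148.9  441.7] z 240.5 yaw rel 0.005 F [0.3 0.9 0.4]
pusher (array([ 0.51861275,  0.33331714, -0.0752728 ]), np.float64(0.08191126279863481))
tube (array([ 0.60375811, -0.17438411,  0.04892456]), np.float64(0.03625954198473282))
tube (array([ 0.64801107, -0.03924506,  0.03386793]), np.float64(0.06436170212765957))
pusher (array([ 0.51809925,  0.329173  , -0.210846  ]), np.float64(0.09048507462686567))
small_tin bench mm [ 1.  94.3] yaw rel 0.004 cost 0.028
small_tin bench mm [-2.8 61.6] yaw rel 0.191 cost 0.588
large leftmost col 283 pred at y=96/106: [np.float64(283.4), np.float64(279.4)]
```

The pusher is upright on the mat, the tubes haven't moved, and the tins are nested against the stop. Handing in.

```bash
python3 -c "
from cell import robot
print(robot.hand_in())"
```

```text
the job is handed in; nothing more can be done
None
```

I handed the job in at about 37 s of the 66 s: the small tin is nested flat and fully down in the large one, the large tin is up against the stop, the pusher stands on the mat, and the two tubes have not moved; no verdict came back.

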